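Lock off the bench isolator

TASK

Lock off the sander's supply at the grey switch box: push its handle in and turn it clockwise out of ON until it springs back up by itself in the OFF detent, which is not marked and has to be felt; do not turn it on into TEST. Then take the lock pin from its wooden stand, seat it fully home in the lock hole that the handle has uncovered, and leave it there with the handle still sprung up in OFF. Do not disturb the loose cup and the loose plaster castings.

Things in the scene. Friction and masses are not known exactly. Their poses are not given: they have to be found in the camera images.
- switch_box: Grey steel box, 140 (x) x 180 (y) x 70 mm high, fixed to the worktop, turned a little differently each time. Origin on the worktop under the handle's vertical axis; the box reaches from y = -86 to +97 mm and 70 mm either way in x of it. In its frame ON points to +y, OFF roughly to +x, TEST to -y; z is up.
- handle_grip (a point): Point on the turning axis of the black bar handle, 12 mm below the bar's top (40 mm above the box's top when sprung up). The bar is 20 mm wide, 38 mm high and reaches 84 mm to this frame's +y (pointer end, thin white line) and 35 mm to -y; a disc of 40 mm radius lies 26 mm below this point. Grip it here from above, along this frame's x. The frame turns and sinks with the handle.
- handle_push (a joint): How far the handle is pushed in, m: 0 sprung up (cannot turn), 0.010 fully in; it pushes back with about 8 N rising to 16 N. It must be 8.5 mm in to leave ON; between ON and OFF it stays in by itself when let go (at about 7 mm); on reaching OFF it springs up 10 mm if the fingers do not hold it down.
- handle_turn (a joint): Angle of the handle, rad, growing clockwise seen from above: about 0 at ON. The OFF detent lies anywhere from 1.05 to 1.65 and holds the handle with a play of about 0.1; a handle held down, or twisted on with over about 0.7 Nm, runs past it (and then stays about 3 mm in; turn it back). TEST begins at 2.05; the end of travel is 2.3.
- lock_hole (a point): Centre of the mouth of the round lock hole in the top face of the switch box (70 mm above the worktop), 64 mm from the handle's axis towards ON; 14 mm diameter, 45 mm deep, straight down. The handle in ON covers it.
- lock_pin: Steel lock pin, 86 mm long, upright; origin at the centre of its lower tip, z along it. Shank 12 mm diameter and 45 mm long with a chamfered tip, then a collar of 28 mm diameter and 5 mm thickness, then a dark grip of 22 mm diameter from 50 to 86 mm above the tip. 120 g. It starts in the stand, its collar resting on the stand's top.
- pin_stand: Fixed wooden block, 70 x 70 x 55 mm, with one hole in its top that holds the lock pin 45 mm deep. Origin under its centre, on the worktop.
- cup_a: Bystander: loose green plastic cup, 62 mm wide and 56 mm high, origin under its centre; leave it alone.
- arrow: Bystander: loose beige casting shaped like an arrow, 49 x 68 x 12 mm, on the worktop; leave it alone.
- disc_b: Bystander: loose beige cast disc with a bar across it, 80 x 116 x 13 mm, on the worktop; leave it alone.
Things that resemble listed ones, but are neither listed nor needed, are in the scene too. There is more than one size of the lock_pin; the one meant has the size given above.

How it is judged:
By the outcome, as a careful person would: the job done as asked, in the order asked, and still so for the second after the job is handed in, with the robot touching nothing.
It also fails if it takes over 61 s, if anything falls off the work surface, if the arm or the gripper's body presses on something with over 40 N, if the wrist force passes 120 N, or if a joint passes its speed limit or range.

ROBOT

A 6-joint arm with a two-finger parallel gripper is mounted at the origin on a cart in front of the work surface, level with it; the furniture and walls round the work are solid. World frame = base frame: x ahead of the robot, y to its left, z up, the work surface at z = 0. Lengths are in m, angles in rad, forces in N, time in s.
With the tool pointing down it reaches from about 0.275 to 0.725 m from the base axis. Payload 5.6 kg.
Tool frame: the origin (TCP) lies between the finger pads; the fingertips stand 8 mm ahead of it and the grasp point (between the pads) lies 11 mm behind it; z points along the fingers, y is the line along which they close (so a half turn about z gives the same grasp; the last joint's range is limited). The gripper opens to 85 mm and grips with 20 to 120 N. Pads are 22 mm wide; open, the fingers measure 114 mm over their backs; the gripper's body (76 mm by 85 mm) begins 54 mm behind the grasp point. The pads swing forward as they close: fully open they stand 13 mm farther back than shut.
Start: joints at [1.393, 0.255, 0.108, 0, -1.424, -0.285], TCP at [0.246, 0.492, 0.239] pointing down, gripper open.
Joint ranges: [-2.95, 2.95], [-1.21, 1.97], [-1.09, 1.5], [-2.87, 1.71], [-2.94, -0.07], [-3.05, 3.05]. Speed limits (rad/s): [2.57, 2.57, 3.14, 3.14, 3.14, 3.14].

INTERFACE

Orientations are given as a unit quaternion [x, y, z, w].
In Python, from workcell import manip gives the robot as it stands. Calls block until the motion is done:
- manip.movep(position, orientation): joint-space move of the TCP to a pose.
- manip.movel(position, ori=None, v=0.15, threshold=None): straight line of the TCP; ori=None keeps the orientation; v is the mean speed in m/s. With threshold (N) it stops when the force on the tool has changed by that much, and returns True; else False.
- manip.goto_joints(angles): joint-space move.
- manip.gripper_to(opening): finger opening in m; the grip force is fixed at half the most; returns when the fingers have stopped.
- manip.wait(seconds).
- manip.ik(position, orientation): joint angles nearest the present ones, or None.
- manip.read_state(): the state.
- manip.get_image(name): name is "scene" or "top" or "wrist"; returns the picture (400x640x3 uint8, red, green, blue); there is no depth.
- manip.camera_model(name): a dict with "K" (3x3 intrinsics, pixels), "origin" and "rotation" of the camera in the world; the wrist camera has in their place "T_tool_cam" (4x4, takes a point from camera to tool coordinates, whose origin is the TCP and whose axes are the flange's). Camera axes: x right, y up, looking along -z (the intrinsics and any distortion apply to the point x, -y, -z); pixel columns grow to the right and rows downward; lengths in m; the calibration is good to about 2 mm. A picture is of the moment at which its call begins: read the wrist's pose just before it. camera_model takes no time and is no camera call.
A pose or a line that the arm cannot do raises manip.Unreachable and nothing moves.
- manip.hand_in(): hands the job in; it is judged then, once.
The state is a dict: "time_s": time; "joint_pos": joint angles; "joint_vel": joint speeds; "tau": joint torques, N m; "position": TCP position; "tool_rot": TCP orientation; "ft_force": force on the tool from outside, world axes, zero at the start; "wrist_torque": the same for the moment, N m; "width": finger opening in m; "grip_force": force on a finger pad.
Only numpy, scipy, OpenCV 4.12 (cv2) and the standard library are available. Lean on these libraries where they do the work, as an engineer would, in place of code of your own. Each camera call takes 0.05 s, during which the arm holds its last target. There are 200 camera calls.

## Working session

There is one attempt and no reset: what is moved stays moved. The work goes in short steps, each a Python script; the robot and the scene stay as the last script left them, time stands still between calls to the robot, and variables do not carry over. Pictures are saved under pics/ and viewed, at most 13 in all, crops included, and the job is handed in when it is done.

```bash
ls; mkdir -p pics; python3 - <<'E'
from workcell import manip
import cv2,numpy as np
for n in ["scene","top"]:
    im=manip.get_image(n); cv2.imwrite(f"pics/{n}0.png",im[:,:,::-1])
    print(n,manip.camera_model(n))
s=manip.read_state();print(s["time_s"],s["tool_rot"],s["width"]); print(manip.camera_model("wrist"))
E
```

```text
pics
scene {'K': array([[435.24977002,   0.        , 321.58245278],
       [  0.        , 435.24977002, 202.00468141],
       [  0.        ,   0.        ,   1.        ]]), 'origin': array([ 0.08038877, -0.85034968,  0.57282283]), 'rotation': array([ 0.49070204, -0.15173499, -0.25110046,  0.820449  ])}
top {'K': array([[389.3394534 ,   0.        , 314.88778482],
       [  0.        , 389.3394534 , 194.45851551],
       [  0.        ,   0.        ,   1.        ]]), 'origin': array([ 0.45886189, -0.12855316,  0.9241105 ]), 'rotation': array([-0.03376577,  0.05376775,  0.71398352, -0.69727787])}
0.1 [ 9.73340967e-01 -2.29361312e-01 -1.74250015e-04  8.49245125e-04] 0.08589378345591543
{'K': array([[342.18518216,   0.        , 314.57983131],
       [  0.        , 342.18518216, 198.83059508],
       [  0.        ,   0.        ,   1.        ]]), 'T_tool_cam': array([[ 6.95944273e-04,  9.56087627e-01,  2.93080134e-01,
         7.53879406e-02],
       [ 9.99999314e-01, -9.41414974e-04,  6.96503749e-04,
        -1.26632594e-03],
       [ 9.41828644e-04,  2.93079448e-01, -9.56087627e-01,
        -1.33085493e-01],
       [ 0.00000000e+00,  0.00000000e+00,  0.00000000e+00,
         1.00000000e+00]])}
```

View pics/top0.png

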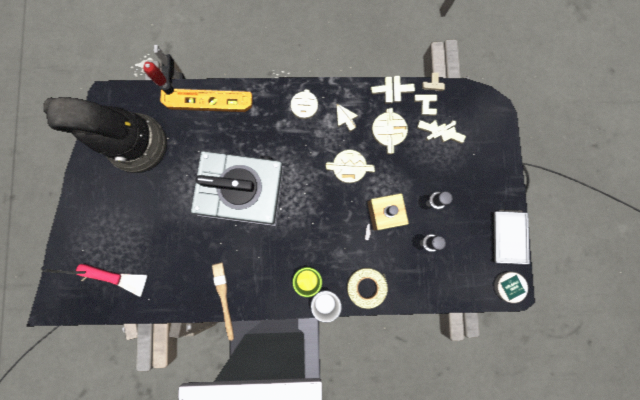

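View pics/scene0.png

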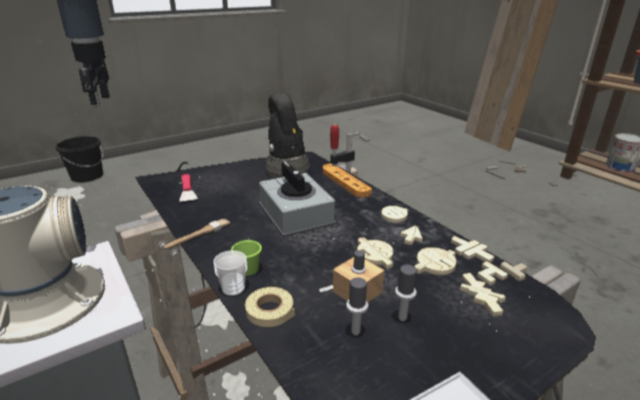

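```bash
cat > h.py <<'E'
import numpy as np,cv2
from workcell import manip
from scipy.spatial.transform import Rotation as R
def cam(name,st=None):
    m=manip.camera_model(name)
    if name!="wrist": return m["K"],np.array(m["origin"]),R.from_quat(m["rotation"]).as_matrix()
    T=m["T_tool_cam"]; Rt=R.from_quat(st["tool_rot"]).as_matrix()
    return m["K"],np.array(st["position"])+Rt@T[:3,3],Rt@T[:3,:3]
def onplane(c,uv,z):
    K,o,Rm=c; uv=np.atleast_2d(np.asarray(uv,float))
    d=np.c_[(uv[:,0]-K[0,2])/K[0,0],-(uv[:,1]-K[1,2])/K[1,1],-np.ones(len(uv))]@Rm.T
    return o+d*((z-o[2])/d[:,2])[:,None]
def project(c,P):
    K,o,Rm=c; p=(np.atleast_2d(P)-o)@Rm
    return np.c_[K[0,0]*p[:,0]/-p[:,2]+K[0,2],K[1,1]*p[:,1]/p[:,2]+K[1,2]]
def down(yaw): # tool pointing down, closing line (tool y) along world angle yaw
    y=np.array([np.cos(yaw),np.sin(yaw),0]);z=np.array([0,0,-1.]);x=np.cross(y,z)
    return R.from_matrix(np.c_[x,y,z]).as_quat()
def shot(name,tag=None):
    st=manip.read_state(); im=manip.get_image(name)
    if tag: cv2.imwrite(f"pics/{tag}.png",im[:,:,::-1])
    return im,cam(name,st)
def biggest(mask):
    cs,_=cv2.findContours(mask.astype(np.uint8),cv2.RETR_EXTERNAL,cv2.CHAIN_APPROX_NONE)
    return max(cs,key=cv2.contourArea)
E
python3 - <<'E'
from h import *
im=cv2.imread("pics/top0.png"); c=cam("top"); hsv=cv2.cvtColor(im,cv2.COLOR_BGR2HSV)
for (x,y) in [(205,165),(270,200),(380,205),(391,211),(240,187),(210,181)]: print((x,y),hsv[y,x])
box=np.zeros(hsv.shape[:2],bool); box[140:235,180:295]=True
m=(hsv[...,2]>110)&box; k=biggest(cv2.morphologyEx(m.astype(np.uint8),cv2.MORPH_CLOSE,np.ones((5,5))))
P=onplane(c,k[:,0],.07)[:,:2].astype(np.float32); r=cv2.minAreaRect(P);print("box",r)
print(cv2.boxPoints(r))
w=np.zeros_like(box); w[180:240,360:420]=True
m=(hsv[...,1]>80)&(hsv[...,2]>120)&w
k=biggest(m);P=onplane(c,k[:,0],.055)[:,:2].astype(np.float32);print("stand",cv2.minAreaRect(P))
m=(hsv[...,2]<100)&w; m[:200]=0;m[222:]=0;m[:,:382]=0;m[:,400:]=0
k=biggest(m);(u,r)=cv2.minEnclosingCircle(k);print(u,r,onplane(c,u,.096))
# handle
m=(hsv[...,2]<100);m2=np.zeros_like(box);m2[165:210,190:262]=1;k=biggest(m&m2);print(cv2.boundingRect(k),cv2.minEnclosingCircle(k))
cv2.imwrite("pics/c1.png",cv2.resize(im[140:240,180:300],None,fx=5,fy=5,interpolation=2))
E
```

```text
(205, 165) [ 90   8 231]
(270, 200) [ 96   5 249]
(380, 205) [ 27  64 251]
(391, 211) [125  17 185]
(240, 187) [120   9  82]
(210, 181) [110  10 159]
box ((0.5821446776390076, 0.006958208978176117), (0.23215630650520325, 0.16212986409664154), 86.91915130615234)
[[ 0.49495828 -0.10459534]
 [ 0.6568538  -0.11330902]
 [ 0.6693311   0.11851176]
 [ 0.50743556  0.12722543]]
stand ((0.5159291625022888, -0.2977907061576843), (0.05703301355242729, 0.02396644838154316), 9.443595886230469)
(389.5, 210.5) 3.8079864978790283 [[ 0.52353899 -0.31247253  0.096     ]]
(190, 165, 67, 45) ((219.52272033691406, 187.0), 36.81846237182617)
```

```bash
python3 - <<'E'
from h import *
manip.movep([0.57,0.0,0.30],down(np.pi))
im,c=shot("wrist","w1"); s=manip.read_state();print(s["time_s"],s["position"],s["joint_pos"])
manip.movep([0.51,-0.27,0.28],down(np.pi))
im,c=shot("wrist","w2"); s=manip.read_state();print(s["time_s"],s["position"],s["joint_pos"])
np.savez("w2.npz",K=c[0],o=c[1],R=c[2])
E
```

```text
2.275 [0.5699383  0.00091107 0.29985571] [ 2.75787730e-01  2.88166499e-01  3.04536113e-01 -2.24810208e-04
 -1.58738654e+00 -2.74315079e-01]
3.4 [ 0.51067679 -0.26883569  0.28012202] [-2.13898380e-01  3.02899032e-01  2.75617433e-01 -2.62008350e-04
 -1.54312968e+00  2.15513860e-01]
```

View pics/w1.png

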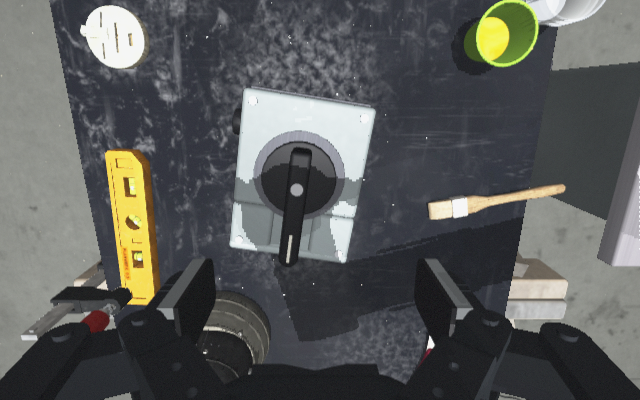

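View pics/w2.png

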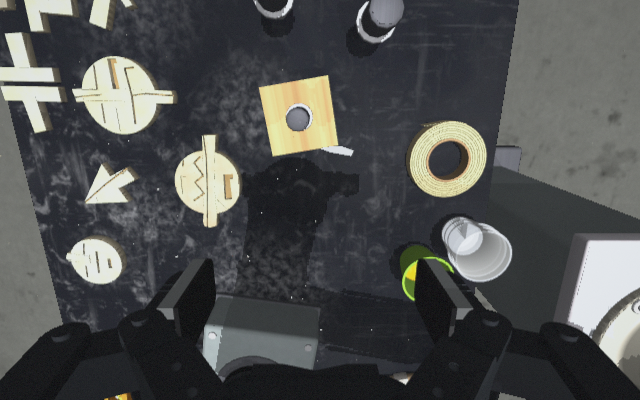

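w1: hub at (297,190), pointer tip (288,262), box corners (247,89),(376,106),(345,262),(230,247). w2: stand centred at (299,116), pin grip top at (299,118).

```bash
python3 - <<'E'
from h import *
d=np.load("w2.npz");c2=(d["K"],d["o"],d["R"])
c1=(d["K"],d["o"]-np.array([ 0.51067679,-0.26883569,0.28012202])+np.array([0.5699383,0.00091107,0.29985571]),d["R"])
np.savez("w1.npz",K=c1[0],o=c1[1],R=c1[2])
im=cv2.imread("pics/w1.png")
g=im.max(2); roi=np.zeros_like(g,bool); roi[80:275,225:385]=1
m=(g>75)&roi; m=cv2.morphologyEx(m.astype(np.uint8),cv2.MORPH_OPEN,np.ones((5,5)));hull=cv2.convexHull(biggest(m))
q=cv2.approxPolyDP(hull,8,True)[:,0];print("quad",q.tolist())
P=onplane(c1,[(247,89),(376,106),(345,262),(230,247)],.07);print("corners",P.round(4))
print("sides",[np.linalg.norm(P[i]-P[i-1]).round(4) for i in range(4)],"centre",P.mean(0))
m=(g>110);m[:183]=0;m[198:]=0;m[:,:288]=0;m[:,306:]=0
u,v=cv2.minEnclosingCircle(biggest(m));print("hub",u,v,onplane(c1,u,.122))
print("tip",onplane(c1,[(288,262),(291,240),(301,150)],.122))
im=cv2.imread("pics/w2.png");hsv=cv2.cvtColor(im,cv2.COLOR_BGR2HSV)
m=(hsv[...,1]>50)&(hsv[...,2]>120);m[:65]=0;m[165:]=0;m[:,:250]=0;m[:,350:]=0
r=cv2.minAreaRect(onplane(c2,cv2.convexHull(biggest(m))[:,0],.055)[:,:2].astype(np.float32));print("stand",r)
m=(hsv[...,1]<50)&(hsv[...,2]<150);m2=np.zeros_like(m);m2[98:138,280:318]=1
k=biggest(m&m2);u,v=cv2.minEnclosingCircle(k);print("pin",u,v,onplane(c2,u,.096))
print([onplane(c2,(u[0]+a*v,u[1]),.096) for a in(-1,1)])
for nm,P in(("hub",onplane(c1,[(297,190)],.122)),("pin",onplane(c2,u,.096))):
    print(nm,project(cam("scene"),P),project(cam("top"),P))
cv2.imwrite("pics/c2.png",cv2.resize(im[60:170,240:360],None,fx=4,fy=4,interpolation=2))
E
```

```text
quad [[368, 85], [378, 118], [355, 253], [254, 274], [225, 243], [231, 85]]
corners [[ 0.6394 -0.0776  0.07  ]
 [ 0.5082 -0.0612  0.07  ]
 [ 0.5351  0.116   0.07  ]
 [ 0.669   0.0969  0.07  ]]
sides [np.float64(0.177), np.float64(0.1322), np.float64(0.1792), np.float64(0.1352)] centre [0.58792357 0.01849976 0.07      ]
hub (296.2356262207031, 189.40805053710938) 6.247236251831055 [[0.58830098 0.01306235 0.122     ]]
tip [[ 0.59767054  0.08895279  0.122     ]
 [ 0.59419952  0.06486728  0.122     ]
 [ 0.58343738 -0.02416727  0.122     ]]
stand ((0.5278620719909668, -0.32057034969329834), (0.07021968811750412, 0.07063756138086319), 9.569536209106445)
pin (297.5, 118.5) 12.349188804626465 [[ 0.52730317 -0.3214705   0.096     ]]
[array([[ 0.53847121, -0.32145226,  0.096     ]]), array([[ 0.51613524, -0.32148874,  0.096     ]])]
hub [[295.360087  172.1434369]] [[234.43005915 182.2827569 ]]
pin [[359.28684967 251.78929315]] [[393.58001614 208.65449922]]
```

```bash
cat >> h.py <<'E'
HUB=np.array([0.5883,0.0131]); TH0=0.14
def pose(th,r,z): # over the bar at radius r, handle pointing th clockwise from +y
    return [HUB[0]+r*np.sin(th),HUB[1]+r*np.cos(th),z],down(np.pi-th)
def rep(t=""):
    s=manip.read_state();print(t,round(s["time_s"],2),"p",np.round(s["position"],4),"f",np.round(s["ft_force"],1),"t",np.round(s["wrist_torque"],2),"w",round(s["width"],4),"g",round(s["grip_force"],1));return s
E
python3 - <<'E'
from h import *
manip.gripper_to(.05)
manip.movep(*pose(TH0,0,.18)); rep("above")
p,q=pose(TH0,0,.099); print(manip.movel(p,q,v=.1,threshold=8)); rep("down")
manip.gripper_to(.015); rep("grip")
p,q=pose(TH0,0,.089); manip.movel(p,q,v=.03); rep("push")
for th in (.22,.32,.42,.52):
    p,q=pose(th,0,.0888); manip.movel(p,q,v=.05); rep(th)
    print(np.round(manip.read_state()["joint_pos"],3))
E
```

```text
above 5.03 p [0.5886 0.0122 0.1806] f [ 0.1 -0.5  0.2] t [-0.06 -0.01  0.03] w 0.0504 g 0.0
False
down 5.98 p [0.5889 0.013  0.0998] f [ 0.1 -0.6 -0.1] t [0.02 0.04 0.  ] w 0.0501 g 0.0
grip 6.36 p [0.5877 0.0133 0.0999] f [-3.8  1.1  5.9] t [ 0.5   1.62 -0.02] w 0.0191 g 61.8
push 6.84 p [0.5877 0.0133 0.0913] f [-8.4  2.  14.4] t [ 0.82  2.96 -0.01] w 0.0194 g 62.9
0.22 7.09 p [0.5878 0.0133 0.0913] f [-8.   2.3 14.6] t [ 0.71  3.02 -0.08] w 0.019 g 62.9
[ 0.288  0.413 -0.052  0.    -1.105 -0.508]
0.32 7.34 p [0.5879 0.0132 0.0913] f [-7.5  1.4 14. ] t [ 0.66  2.9  -0.03] w 0.0191 g 62.9
[ 0.288  0.413 -0.052  0.    -1.105 -0.608]
0.42 7.59 p [0.588  0.0132 0.0914] f [-7.7  1.7 14.6] t [ 0.58  2.85 -0.06] w 0.0191 g 62.9
[ 0.288  0.413 -0.052  0.    -1.105 -0.708]
0.52 7.84 p [0.5881 0.0131 0.0914] f [-7.8  0.4 14.6] t [ 0.53  2.76 -0.06] w 0.0192 g 62.9
[ 2.880e-01  4.130e-01 -5.200e-02  1.000e-03 -1.105e+00 -8.080e-01]
```

```bash
python3 - <<'E'
from h import *
manip.gripper_to(.032); rep("open")
im,c=shot("wrist","w3"); np.savez("w3.npz",K=c[0],o=c[1],R=c[2])
E
```

```text
open 8.12 p [0.5884 0.0131 0.0887] f [-0.1 -0.2 -0.5] t [-0.02  0.03  0.05] w 0.0319 g 0.0
```

View pics/w3.png

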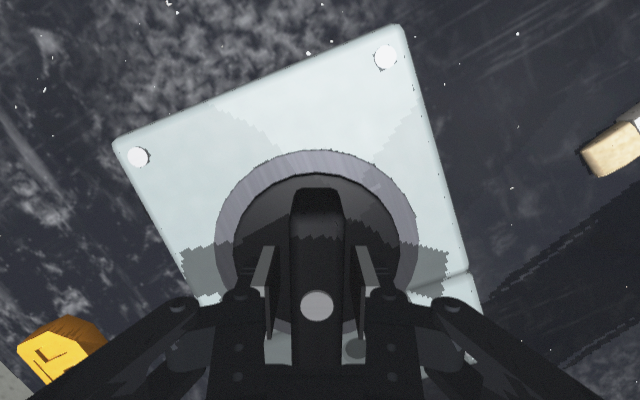

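w3 shows the bar aligned with the gripper and turned (hub at (317,305)), with the box about 0.5 rad rotated in view; a dark hole is just showing at (355,348).

```bash
python3 - <<'E'
from h import *
p,q=pose(.52,.055,.093); print(manip.movel(p,q,v=.1,threshold=10)); rep("out")
th=.52; n=0; log=[]
while th<1.95:
    th+=.03; p,q=pose(th,.055,.093); manip.movel(p,q,v=.04)
    s=manip.read_state(); ft=-(s["ft_force"][0]*np.cos(th)-s["ft_force"][1]*np.sin(th))
    log.append((round(th,2),round(ft,1),round(s["ft_force"][2],1)))
    if ft>7: break
print(*log,sep="\n"); rep("end")
im,c=shot("wrist","w4"); np.savez("w4.npz",K=c[0],o=c[1],R=c[2])
E
```

```text
False
out 8.88 p [0.6154 0.0608 0.0927] f [-0.1 -0.4 -0.1] t [ 0.   -0.01  0.01] w 0.0318 g 0.0
(0.55, np.float64(-0.7), np.float64(0.1))
(0.58, np.float64(0.2), np.float64(0.1))
(0.61, np.float64(1.7), np.float64(0.9))
(0.64, np.float64(1.7), np.float64(1.5))
(0.67, np.float64(1.1), np.float64(1.1))
(0.7, np.float64(1.3), np.float64(0.4))
(0.73, np.float64(1.1), np.float64(-0.3))
(0.76, np.float64(0.8), np.float64(0.4))
(0.79, np.float64(1.4), np.float64(-0.5))
(0.82, np.float64(1.4), np.float64(0.1))
(0.85, np.float64(1.9), np.float64(-0.4))
(0.88, np.float64(0.7), np.float64(-0.3))
(0.91, np.float64(1.2), np.float64(0.3))
(0.94, np.float64(2.1), np.float64(0.2))
(0.97, np.float64(1.8), np.float64(-0.3))
(1.0, np.float64(1.5), np.float64(0.4))
(1.03, np.float64(1.1), np.float64(-0.3))
(1.06, np.float64(1.1), np.float64(-0.1))
(1.09, np.float64(2.1), np.float64(0.3))
(1.12, np.float64(1.1), np.float64(-0.1))
(1.15, np.float64(2.5), np.float64(1.1))
(1.18, np.float64(1.3), np.float64(0.5))
(1.21, np.float64(1.7), np.float64(0.7))
(1.24, np.float64(1.2), np.float64(0.4))
(1.27, np.flo
[... 255 characters left out ...]
0.1), np.float64(0.9))
(1.48, np.float64(-0.4), np.float64(-0.5))
(1.51, np.float64(-0.4), np.float64(1.0))
(1.54, np.float64(0.3), np.float64(-0.1))
(1.57, np.float64(0.1), np.float64(-0.4))
(1.6, np.float64(-0.4), np.float64(0.7))
(1.63, np.float64(-0.5), np.float64(-0.1))
(1.66, np.float64(0.6), np.float64(0.3))
(1.69, np.float64(0.1), np.float64(0.4))
(1.72, np.float64(1.2), np.float64(-0.4))
(1.75, np.float64(0.8), np.float64(0.1))
(1.78, np.float64(0.9), np.float64(-0.3))
(1.81, np.float64(2.6), np.float64(0.7))
(1.84, np.float64(4.9), np.float64(1.6))
(1.87, np.float64(7.5), np.float64(-0.1))
end 20.12 p [ 0.6411 -0.0016  0.0929] f [ 1.1  7.5 -0.1] t [ 2.44 -0.23  0.06] w 0.0322 g 3.6
```

View pics/w4.png

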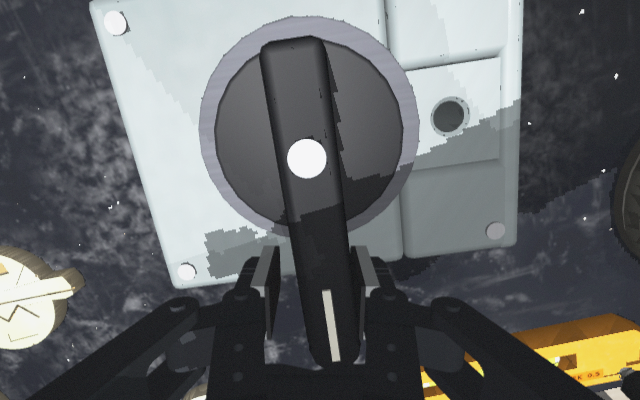

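w4: bar seen from hub (307,158) to tip (333,360), lagging the tool ~0.13 rad against a firm stop; lock hole uncovered at (449,116). I'll back off, lift, and check angle and height.

```bash
python3 - <<'E'
from h import *
d=np.load("w4.npz");c=(d["K"],d["o"],d["R"])
for z in (.122,.119): 
    P=onplane(c,[(307,158),(333,360),(329,290),(294,40)],z);v=P[1]-P[0];print(z,P[0],"angle",[np.arctan2(*(P[i]-P[0])[:2]).round(3) for i in(1,2)],np.linalg.norm(v))
print("hole",onplane(c,[(449,116)],.07)); H=onplane(c,[(449,116)],.07)[0,:2]-HUB; print(np.linalg.norm(H),np.arctan2(*H))
p,q=pose(1.75,.055,.093); manip.movel(p,q,v=.04); rep("back")
p,q=pose(1.75,.055,.16); manip.movel(p,q,v=.15)
# view: camera near over the hub, tool yaw kept
p,q=pose(1.75,.09,.22); manip.movel(p,q,v=.2); rep("up")
im,c=shot("wrist","w5"); np.savez("w5.npz",K=c[0],o=c[1],R=c[2])
E
```

```text
0.122 [0.58826977 0.01340726 0.122     ] angle [np.float64(1.748), np.float64(1.711)] 0.07617457892413701
0.119 [0.58876744 0.01319484 0.119     ] angle [np.float64(1.748), np.float64(1.711)] 0.07837271014720668
hole [[0.59745581 0.07566601 0.07      ]]
0.06323238811582121 0.1453070093614793
back 20.49 p [0.6422 0.0027 0.0929] f [-0.1 -0.3 -0. ] t [ 0.01 -0.03 -0.  ] w 0.0316 g 0.0
up 21.59 p [ 0.6766 -0.0029  0.2183] f [ 0.6  0.9 -1.1] t [0.04 0.05 0.03] w 0.0318 g 0.0
```

View pics/w5.png

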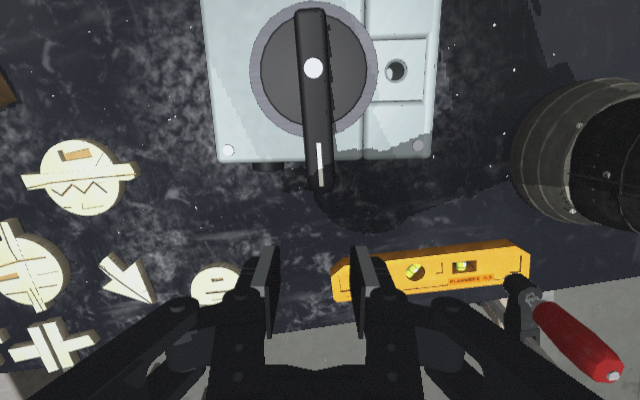

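```bash
python3 - <<'E'
from h import *
d=np.load("w5.npz");c=(d["K"],d["o"],d["R"])
P=onplane(c,[(313,68),(320,190),(319,145)],.122);print(P[0],[np.arctan2(*(P[i]-P[0])[:2]).round(3) for i in(1,2)],np.linalg.norm(P[1]-P[0]))
manip.gripper_to(0.0)
p,q=pose(1.72,.02,.15); manip.movep(p,q); 
p,q=pose(1.72,.02,.12); print(manip.movel(p,q,v=.03,threshold=4)); rep("touch")
p,q=pose(1.72,.02,.16); manip.movel(p,q,v=.15)
manip.gripper_to(.05)
for i,y in enumerate((np.pi/2,3*np.pi/2)):
    manip.movep([.598,.076,.2],down(y)); 
    im,c=shot("wrist",f"h{i}"); np.savez(f"h{i}.npz",K=c[0],o=c[1],R=c[2]); rep(i)
    print("expected px",project(c,[.5979,.0764,.07]))
a=cv2.imread("pics/h0.png");b=cv2.imread("pics/h1.png")
cv2.imwrite("pics/hh.png",np.hstack([a[:,120:520],b[:,120:520]]))
E
```

```text
[0.58854835 0.0132829  0.122     ] [np.float64(1.69), np.float64(1.668)] 0.07961658750397099
True
touch 23.24 p [0.6084 0.01   0.129 ] f [-1.8  1.3  7.4] t [0.36 0.86 0.05] w 0.0002 g 4.0
0 24.59 p [0.5977 0.0763 0.1998] f [ 0.4  0.2 -0.1] t [-0.08  0.    0.03] w 0.0498 g 0.0
expected px [[312.11632849 189.61901557]]
1 27.29 p [0.598  0.0759 0.2   ] f [-0.4  0.6  0.7] t [-0.02  0.03  0.02] w 0.0499 g 0.0
expected px [[315.25600873 193.420532  ]]
```

View pics/hh.png

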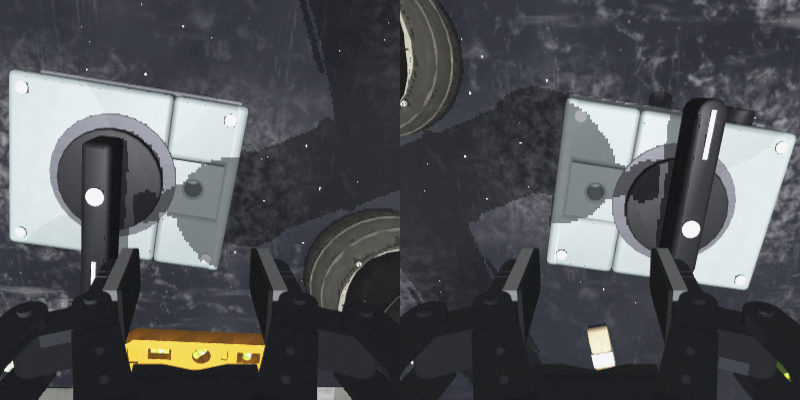

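hh: the hole is at (193,188) left view and (595,190) right view (full-image (313,188) and (315,190)). The touch at TCP z=0.129 fits the sprung-up bar top (0.130).

```bash
python3 - <<'E'
from h import *
Q=[]
for i,(u,v) in enumerate(((313,188),(315,190))):
    d=np.load(f"h{i}.npz");c=(d["K"],d["o"],d["R"]); g=cv2.imread(f"pics/h{i}.png").max(2)
    w=g[v-14:v+15,u-14:u+15]; t,m=cv2.threshold(w,0,255,cv2.THRESH_OTSU)
    m=(w<t); n,l,s,ce=cv2.connectedComponentsWithStats(m.astype(np.uint8)); k=l[14,14]
    cc,r=cv2.minEnclosingCircle(biggest(l==k)) if k else ((14,14),0); px=(u-14+cc[0],v-14+cc[1])
    P=onplane(c,px,.07)[0];Q.append(P);print(t,s[k],px,r,r*2*(.2+.133-.07-.0)/342,P)
Q=np.array(Q);M=Q.mean(0);print("hole",M,"half diff",(Q[0]-Q[1])/2, np.linalg.norm(M[:2]-HUB))
E
```

```text
150.0 [  0   0  29  29 757] (313.0, 188.0) 19.799089431762695 0.03045123111434847 [0.59655757 0.07710513 0.07      ]
110.0 [  5   8  19  17 228] (315.0, 191.0) 9.486932754516602 0.014591013534724365 [0.59991104 0.07660595 0.07      ]
hole [0.59823431 0.07685554 0.07      ] half diff [-0.00167673  0.00024959  0.        ] 0.06452487468276265
```

```bash
python3 - <<'E'
from h import *
d=np.load("h0.npz");c=(d["K"],d["o"],d["R"]); g=cv2.imread("pics/h0.png").max(2)
w=g[176:201,301:326]; 
for t in (70,80,90,100):
    n,l,s,ce=cv2.connectedComponentsWithStats((w<t).astype(np.uint8)); k=l[12,12]
    if k: 
        px=ce[k]+[301,176]; print(t,s[k],px,onplane(c,px,.07))
print(w[12])
manip.movep([.527,-.32,.22],down(3*np.pi/2))
im,c=shot("wrist","p0"); rep("pin view"); hsv=cv2.cvtColor(im,cv2.COLOR_RGB2HSV)
e=project(c,[.527,-.32,.096])[0].astype(int); print("expect",e)
m=(hsv[...,1]<50)&(hsv[...,2]<150);m2=np.zeros_like(m);m2[e[1]-26:e[1]+27,e[0]-26:e[0]+27]=1
u,v=cv2.minEnclosingCircle(biggest(m&m2));print("pin",u,v,onplane(c,u,.096),np.ptp(onplane(c,[(u[0]-v,u[1]),(u[0]+v,u[1])],.096),axis=0))
cv2.imwrite("pics/p0c.png",cv2.resize(im[e[1]-60:e[1]+60,e[0]-60:e[0]+60,::-1],None,fx=3,fy=3))
E
```

```text
80 [  4   7  16  14 174] [312.43103448 189.3908046 ] [[0.59771025 0.07665152 0.07      ]]
90 [  3   7  18  14 192] [312.40104167 189.47395833] [[0.59777925 0.07662758 0.07      ]]
100 [  3   6  18  15 209] [312.33971292 189.22966507] [[0.5975768  0.07657845 0.07      ]]
[129 111 109  80  70  72  73  72  74  74  76  75  75  73  75  73  73  74
  71  69  84 110 112 132 135]
pin view 28.83 p [ 0.5276 -0.3189  0.2199] f [-0.4  0.1 -0.6] t [ 0.01  0.04 -0.02] w 0.0501 g 0.0
expect [317 196]
pin (319.5, 187.5) 18.66825294494629 [[ 0.53397188 -0.32184261  0.096     ]] [6.51678620e-05 2.90275499e-02 0.00000000e+00]
```

View pics/p0c.png

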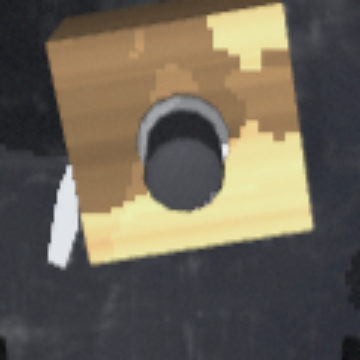

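p0c: the pin's top disc is at (185,175) in the crop → full (318.7,194.3) → y ≈ -0.3212, agreeing with the earlier view; the stand is intact around it.

```bash
python3 - <<'E'
from h import *
q=down(np.pi); X,Y=.5275,-.3213
manip.movep([X,Y,.15],q); rep()
print(manip.movel([X,Y,.071],q,v=.1,threshold=8)); rep("at pin")
manip.gripper_to(.01); rep("grip")
manip.movel([X,Y,.10],q,v=.06); rep("lift1")
manip.movel([X,Y,.23],q,v=.25)
manip.movep([.5988,.0766,.23],q); rep("over")
manip.movel([.5988,.0766,.145],q,v=.15); manip.wait(.2); rep("pre")
im,c=shot("wrist","pre")
E
```

```text
30.23 p [ 0.5278 -0.3211  0.1502] f [-0.1 -0.1 -0.7] t [-0.06  0.    0.02] w 0.0501 g 0.0
False
at pin 31.18 p [ 0.528  -0.3216  0.0718] f [ 0.7 -0.2  0. ] t [-0.02  0.01 -0.07] w 0.0501 g 0.0
grip 31.54 p [ 0.5279 -0.3215  0.0719] f [-0.6  0.1  4.6] t [ 0.19  0.21 -0.05] w 0.0202 g 58.6
lift1 32.17 p [ 0.5275 -0.3212  0.1   ] f [-0.1 -0.1 -0.8] t [-0.01 -0.03 -0.04] w 0.0203 g 58.6
over 34.34 p [0.5989 0.0755 0.2299] f [-0.1 -0.1 -1.7] t [0.06 0.02 0.01] w 0.0205 g 59.2
pre 35.26 p [0.5995 0.0767 0.1463] f [-0.2  0.2 -0.5] t [-0.01 -0.01  0.  ] w 0.0205 g 59.2
```

View pics/pre.png

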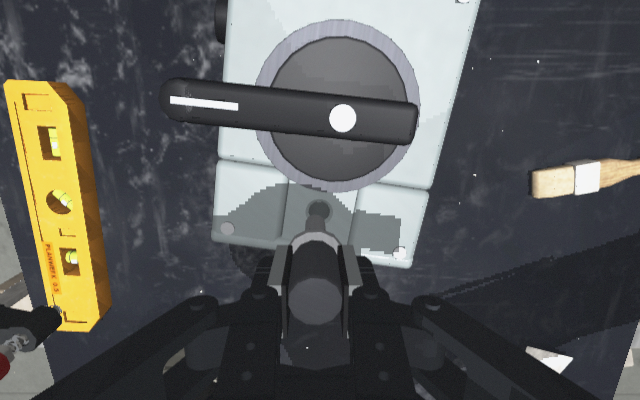

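pre: the pin is upright in the fingers, its tip right in front of the hole at (318,210). Inserting.

```bash
python3 - <<'E'
from h import *
q=down(np.pi); X,Y=.5985,.0766
for dx,dy in [(0,0),(0,.0012),(0,-.0012),(.0012,0),(-.0012,0),(.0012,.0012),(-.0012,.0012),(.0012,-.0012),(-.0012,-.0012)]:
    manip.movel([X+dx,Y+dy,.136],q,v=.06)
    hit=manip.movel([X+dx,Y+dy,.116],q,v=.04,threshold=5); s=rep((dx,dy,hit))
    if s["position"][2]<.124: 
        break
else: raise SystemExit("search failed")
s=manip.read_state();x,y=s["position"][:2]
hit=manip.movel([x,y,.085],q,v=.05,threshold=15); rep(("seat",hit))
E
```

```text
(0, 0, True) 35.94 p [0.5975 0.0764 0.1261] f [-0.8  0.3 -1.4] t [0.02 0.07 0.02] w 0.0206 g 59.2
(0, 0.0012, True) 36.57 p [0.5975 0.0771 0.1267] f [-0.5 -1.3 -1.6] t [-0.35  0.05 -0.01] w 0.0204 g 59.2
(0, -0.0012, False) 37.51 p [0.5982 0.0754 0.1156] f [-0.3  1.1 -0.5] t [0.09 0.46 0.  ] w 0.0206 g 59.2
('seat', True) 38.08 p [0.598  0.0754 0.0869] f [-1.1  1.   4.3] t [ 0.22  0.54 -0.02] w 0.0203 g 59.8
```

```bash
python3 - <<'E'
from h import *
q=down(np.pi); x,y=manip.read_state()["position"][:2]
manip.movel([x,y,.0855],q,v=.02); rep("press")
manip.gripper_to(.04); rep("open")
manip.movel([x,y,.17],q,v=.15); manip.gripper_to(.08)
manip.movel([.56,-.02,.28],q,v=.25); rep("up")
shot("wrist","fin"); a=manip.get_image("scene")
b=cv2.imread("pics/fin.png")[40:340,120:520]
cv2.imwrite("pics/finc.png",np.vstack([b,cv2.resize(a[130:260,210:410,::-1],(400,260))]))
E
```

```text
press 38.33 p [0.5981 0.0754 0.0869] f [-7.5  1.5 11.6] t [0.52 2.76 0.03] w 0.0201 g 61.0
open 38.66 p [0.5984 0.0753 0.0852] f [-0.2 -0.6 -0.4] t [-0.05  0.01  0.  ] w 0.04 g 0.0
up 40.6 p [ 0.5596 -0.0195  0.2787] f [ 0.1  0.4 -1.1] t [-0.01  0.01 -0.01] w 0.0801 g 0.0
```

View pics/finc.png

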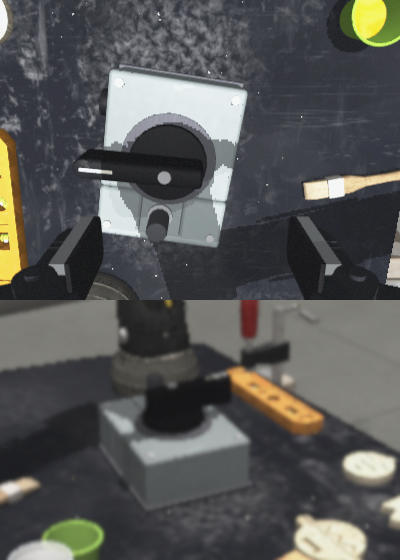

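finc: the pin's collar sits flat on the box at (157,225), handle in OFF and raised, nothing disturbed.

```bash
python3 -c "
from workcell import manip
print(manip.hand_in())"
```

```text
the job is handed in; nothing more can be done
None
```

I handed the job in at about 41 s of the 61 s allowed: the handle is sprung up in OFF, the lock pin is pressed fully home in the lock hole, and the final views show no bystander disturbed.

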